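# Set the vegetable slicer to medium thickness

### The job

The vegetable slicer's thickness is set by the push-pull rod with the round ball knob, which is now pulled all the way out (thick slices). Push it in to its middle click position (medium slices) and let go, leaving the other rod, the one with the T-shaped handle, as it is.

Things in the scene. Friction and masses are not known exactly. Their poses are not given: they have to be found in the camera images.
- slicer: White vegetable slicer fixed to the worktop, 150 mm deep (x), 230 mm wide (y). Origin: centre of its underside, on the worktop. Its x axis points from its front face, which carries the two rods, to its back; z up. Flat steel top 70 mm high; grey food guard on it with a handle up to 108 mm high.
- ball_rod (a joint): How far the thickness rod is pushed in (m): 0 = fully out (the start), 0.025 = middle click, 0.050 = fully in. It slides level, straight in and out of the slicer's front. Sprung clicks at these three values draw it in and hold it. Leaving a click takes about 6 N; past the crest it snaps to the next click (the middle one draws it in from about 0.014 to 0.036).
- ball_rod_knob (a point): Centre of the black ball knob, 32 mm across, on the end of the steel thickness rod (10 mm thick), 45 mm above the worktop; moves with the rod. x axis: along the rod into the slicer (push direction), z up. 26 mm from the slicer's front face when fully in, 51 mm at the middle click, 76 mm fully out. Either the left or the right of the two rods.
- tee_rod_knob (a point): Centre of the other rod's T-handle: a level black cross-bar 62 mm wide, 14 mm thick, 45 mm above the worktop, on the same front face, 160 mm to one side of the ball-knob rod. Same axes. It has no clicks, stays by friction (4 N) wherever it is, from fully in to 50 mm out, and is to be left alone.

How it is judged (in metres and radians):
At the end, for the whole second after the job is handed in: The ball-knob rod rests at its middle click (pushed in 25 mm, within 7 mm), and the T-handled rod is where it stood at the start (within 10 mm) (value of joint ball_rod between 0.018 and 0.032 m and velocity of joint ball_rod between -0.01 and 0.01 m/s and distance of tee_rod_knob from where it was at the start of the episode below 0.01 m); the robot touches nothing.
It fails at once if the T-handled rod is moved by more than 10 mm (distance of tee_rod_knob from where it was at the start of the episode above 0.01 m).
It also fails if it takes over 26 s, if anything falls off the work surface, if the arm or the gripper's body presses on something with over 40 N, if the wrist force passes 120 N, or if a joint passes its speed limit or range.

### The arm

A 6-joint arm with a two-finger parallel gripper is mounted at the origin on a cart in front of the work surface, level with it; the furniture and walls round the work are solid. World frame = base frame: x ahead of the robot, y to its left, z up, the work surface at z = 0. Lengths are in m, angles in degrees, forces in N, time in s.
With the tool pointing down it reaches from about 0.275 to 0.825 m from the base axis. Payload 5.2 kg.
Tool frame: the origin (TCP) lies midway between the tips of the shut fingers; the grasp point (between the pads) lies 19 mm behind it; z points along the fingers, y is the line along which they close (so a half turn about z gives the same grasp; the last joint's range is limited). The gripper opens to 93 mm and grips with 3 to 60 N. Pads are 15 mm wide; open, the fingers measure 128 mm over their backs; the gripper's body (75 mm by 188 mm) begins 65 mm behind the grasp point.
Start: joints at [59.656, 14.817, 87.949, -0, 77.235, -11.62], TCP at [0.177, 0.521, 0.219] pointing down, gripper open.
Joint ranges: [-179.93, 179.93], [-52.35, 119.4], [10.71, 147.94], [-69.91, 249.91], [12.55, 155.21], [-178.61, 178.61]. Speed limits (degrees/s): [147.25, 147.25, 180, 180, 180, 180].

### API

Orientations are given as [roll, pitch, yaw] about the fixed x, y, z axes, in that order (R = Rz(yaw) Ry(pitch) Rx(roll)).
In Python, from rig import state, get_image, hand_in, models gives the robot as it stands.
- The arm moves only by the tool play_rows, never from a script. Its arguments are lists of equal length, an entry for each row: "turn": the turn, a rotation vector about the tool's x, y, z in rad, a list of three; "slide": the shift along the tool's x, y, z in cm, a list of three; "gripper": the closure, from 0 (fully open) to 1 (shut). In form: {"turn": [[rx, ry, rz], ...], "slide": [[x, y, z], ...], "gripper": [gripper, ...]}. A call has 1 to 10 rows; each row is the pose to reach, as a shift and turn from the pose commanded when the call began, along the tool's axes at that moment; what a row does not reach only later rows make up. A row lasts 1/12 s, in which the tool goes at most 41.7 mm and 7.16 degrees, less where a joint would pass 70% of its speed; a pose out of reach is approached as far as the arm can. A call with a gripper value outside its range is refused whole. The fingers move at their own pace and stop on an object; the grip force is fixed at half the most. Time passes only in rows, so rows that repeat a pose let the fingers close. It gives the time, the measured TCP pose, the force, the opening and the grip force at its end, in the units of the state.
- state(): the state, without advancing time (a new reading comes with each control period).
- get_image(name): name is "scene" or "top" or "wrist"; returns a dict with "frame" (420x560x3 uint8, red, green, blue), "fx", "fy", "cx", "cy" (pixels), "camera_from_world" (4x4, takes a point from world to camera coordinates). Camera axes: x right, y up, looking along -z (the intrinsics and any distortion apply to the point x, -y, -z); pixel columns grow to the right and rows downward; lengths in m; the calibration is good to about 2 mm. A picture is of the moment at which its call begins. There is no depth.
- hand_in(): hands the job in; it is judged then, once.
Trained networks look in a picture, given as the dict that the camera call returned (one of the last four; its "shot" number tells which), for a name from the list of things; names that differ only in an ending like _2 or _b are one class to them, and where a whole thing is asked for, a point or a joint stands for the part that bears it (a point fixed in the world has none). Each returns a list of dicts, best first, with "confidence" (0 to 1); they miss things now and then, are a little off and sometimes report something else, mostly with a low value. They report only what shows in the picture. A call takes as long as a camera call.
- models.silhouettes(thing, picture): "pixels" (420x560 bool, what is visible of it) and "extent" ([left, top, width, height] in pixels, round what is visible of it).
- models.tip_of(thing, picture): "position" ([column, row] in pixels: a listed point, or the origin of a listed thing).
The state is a dict: "time_s": time; "joint_pos": joint angles; "dq": joint speeds; "joint_torque": joint torques, N m; "tcp_pos": TCP position; "orientation": TCP orientation; "wrist_force": force on the tool from outside, world axes, zero at the start; "torque": the same for the moment, N m; "opening": finger opening in m; "gripper_force": force on a finger pad.
Only numpy, scipy, OpenCV 4.12 (cv2) and the standard library are available. Lean on these libraries where they do the work, as an engineer would, in place of code of your own. Each camera call takes 0.05 s, during which the arm holds its last target. There are 200 camera calls.

## Working session

There is one attempt and no reset: what is moved stays moved. The work goes in short steps, Python scripts to look and compute and a tool call to move; the robot and the scene stay as the last step left them, time stands still between calls to the robot, and variables do not carry over. Pictures are saved under pics/ and viewed, at most 10 in all, crops included, and the job is handed in when it is done.

Besides the shell and the picture viewer there is one more tool, called after "Call:" as name(argument=value, ...) on one line, values as JSON. play_rows: Moves the arm, as the interface text tells. Its arguments: {"type":"object","properties":{"turn":{"type":"array"},"slide":{"type":"array"},"gripper":{"type":"array"}},"required":["turn","slide","gripper"]}

```bash
mkdir -p pics; cat > h.py <<'E'
import numpy as np, cv2
from rig import state, get_image, hand_in, models
def ray(p,px):
    T=np.array(p["camera_from_world"]);R=T[:3,:3];c=-R.T@T[:3,3]
    d=R.T@np.array([(px[0]-p["cx"])/p["fx"],-(px[1]-p["cy"])/p["fy"],-1.]);return c,d
def at_z(p,px,z):
    c,d=ray(p,px);return c+d*(z-c[2])/d[2]
def proj(p,X):
    T=np.array(p["camera_from_world"]);q=T[:3,:3]@np.array(X)+T[:3,3]
    return np.array([p["cx"]+p["fx"]*q[0]/-q[2],p["cy"]-p["fy"]*q[1]/-q[2]])
E
python3 - <<'E'
from h import *
ims=[]
for n in["top","scene"]:
    p=get_image(n);ims.append(p["frame"]);print(n,[k for k in p])
    for t,z in[("ball_rod_knob",.045),("tee_rod_knob",.045),("slicer",0)]:
        for r in models.tip_of(t,p)[:2]:print(t,r["confidence"],r["position"],at_z(p,r["position"],z).round(4))
    for r in models.silhouettes("ball_rod_knob",p)[:2]:print("sil",r["confidence"],r["extent"])
    cv2.imwrite(f"pics/{n}.png",p["frame"][:,:,::-1])
s=state();print({k:s[k] for k in("time_s","tcp_pos","orientation","opening")})
E
```

```text
top ['frame', 'fx', 'fy', 'cx', 'cy', 'camera_from_world', 'shot']
ball_rod_knob 0.67 [198.8, 254.7] [0.5186 0.185  0.045 ]
tee_rod_knob 0.83 [286.5, 238.0] [0.5553 0.0153 0.045 ]
slicer 0.68 [241.6, 183.7] [0.6652 0.11   0.    ]
sil 0.85 [192.3, 219.8, 16.7, 44.0]
scene ['frame', 'fx', 'fy', 'cx', 'cy', 'camera_from_world', 'shot']
ball_rod_knob 0.85 [169.4, 217.6] [0.5178 0.1787 0.045 ]
tee_rod_knob 0.61 [239.3, 251.8] [0.5562 0.0271 0.045 ]
tee_rod_knob 0.44 [169.5, 220.4] [0.5137 0.1724 0.045 ]
slicer 0.8 [254.9, 216.1] [0.6633 0.1113 0.    ]
slicer 0.51 [170.2, 219.7] [0.5373 0.2169 0.    ]
sil 0.58 [164.2, 201.4, 36.2, 24.8]
{'time_s': 0.5, 'tcp_pos': array([0.17652129, 0.52089265, 0.21862489]), 'orientation': array([-1.79996215e+02, -1.37461695e-03,  1.61276374e+02]), 'opening': 0.09308404767262621}
```

View pics/top.png

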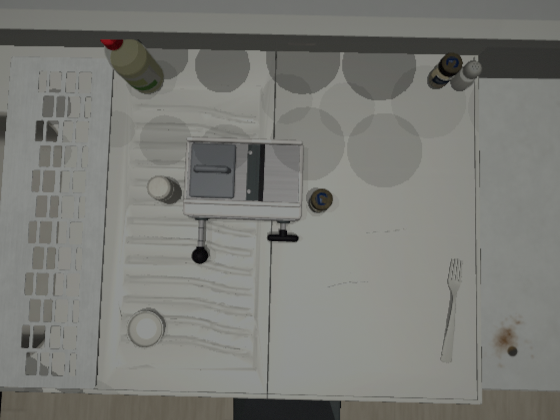

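View pics/scene.png

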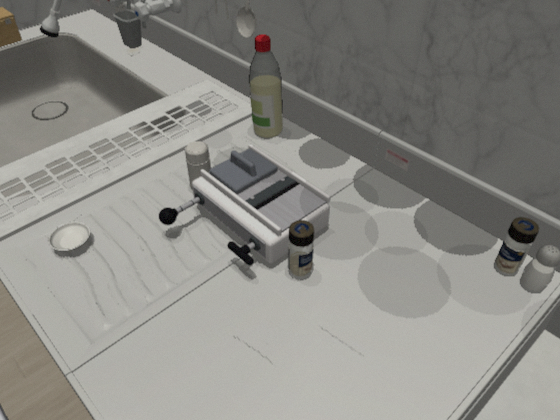

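The ball knob is the left one: (200,255) in top and (168,216) in scene. The T-handle is on the right, at (283,238) and (240,252). Next I refine the knob position and the rod axis.

```bash
cat > m.py <<'E'
from h import *
def blob(p,c,r=20):
    g=p["frame"].max(2);m=np.zeros_like(g);x,y=map(int,c)
    m[y-r:y+r,x-r:x+r]=(g[y-r:y+r,x-r:x+r]<60)
    m=cv2.morphologyEx(m,cv2.MORPH_OPEN,cv2.getStructuringElement(cv2.MORPH_ELLIPSE,(7,7)))
    n,l,s,ce=cv2.connectedComponentsWithStats(m);i=1+s[1:,4].argmax();return ce[i],s[i]
def tri(a,b):
    A=np.zeros((3,3));v=np.zeros(3)
    for c,d in(a,b):
        d=d/np.linalg.norm(d);P=np.eye(3)-np.outer(d,d);A+=P;v+=P@c
    return np.linalg.solve(A,v)
E
python3 - <<'E'
from m import *
R=[]
for n,c in(("top",(200,255)),("scene",(168,216))):
    p=get_image(n);ce,s=blob(p,c);print(n,ce,s,at_z(p,ce,.045).round(4));R.append(ray(p,ce))
    if n=="top":
        T=p
        for q in((184,216),(300,220)):print("front",at_z(p,q,.06))
        for q in((188,139),(302,142)):print("back top",at_z(p,q,.07))
        print("rod",at_z(p,(203,222),.045), at_z(p,(201,247),.045),"tee",at_z(p,(267,238),.045),at_z(p,(298,239),.045))
print("tri",tri(*R))
E
```

```text
top [199.70098039 254.91176471] [192 247  16  17 204] [0.5182 0.1832 0.045 ]
front [0.59236713 0.21404149 0.06      ]
front [ 0.59019462 -0.00980365  0.06      ]
back top [0.74115202 0.21057456 0.07      ]
back top [ 0.74048909 -0.01008668  0.07      ]
rod [0.58239775 0.17927653 0.045     ] [0.53361688 0.18129999 0.045     ] tee [0.55432075 0.05324746 0.045     ] [ 0.55389125 -0.0071784   0.045     ]
scene [167.47111111 215.53333333] [159 208  18  16 225] [0.5183 0.1857 0.045 ]
tri [0.51775463 0.18321033 0.04712457]
```

Call:
play_rows(turn=[[0, 0, -0.3268], [0, 0, -0.3268], [0, 0, -0.3268], [0, 0, -0.3268], [0, 0, -0.3268], [0, 0, -0.3268], [0, 0, -0.3268], [0, 0, -0.3268], [0, 0, -0.3268], [0, 0, -0.3268]], slide=[[-3.7, -2.3, 1.2], [-7.5, -4.6, 2.4], [-11.3, -6.9, 3.5], [-15, -9.2, 4.7], [-18.8, -11.5, 5.9], [-22.6, -13.7, 7.1], [-26.4, -16, 8.3], [-30.2, -18.3, 9.5], [-34, -20.6, 10.7], [-37.7, -22.9, 11.9]], gripper=[1, 1, 1, 1, 1, 1, 1, 1, 1, 1])

```text
time_s: 1.43
tcp_pos: [0.4323, 0.2161, 0.1118]
orientation: [180.0, 0.1, 180.0]
wrist_force: [0.8, 1.6, 0.6]
opening: 0.0308
gripper_force: 0.0
```

Call:
play_rows(turn=[[0, 0, 0], [0, 0, 0], [0, 0, 0]], slide=[[0, 0, 0], [0, 0, 0], [0, 0, 0]], gripper=[1, 1, 1])

```text
time_s: 1.68
tcp_pos: [0.4309, 0.2178, 0.112]
orientation: [180.0, -0.0, 179.9]
wrist_force: [-0.4, 0.4, 0.8]
opening: 0.0108
gripper_force: 0.0
```

```bash
python3 - <<'E'
from h import *
s=state();print({k:s[k] for k in("time_s","tcp_pos","orientation","opening","wrist_force")})
p=get_image("wrist");cv2.imwrite("pics/w1.png",p["frame"][:,:,::-1]);print(proj(p,(.518,.183,.045)),proj(p,s["tcp_pos"]))
for r in models.tip_of("ball_rod_knob",p)[:2]:print(r,at_z(p,r["position"],.045))
E
```

```text
{'time_s': 1.6833, 'tcp_pos': array([0.43091569, 0.21778338, 0.11199723]), 'orientation': array([ 1.79981719e+02, -4.08135013e-02,  1.79924514e+02]), 'opening': 0.010822887215133614, 'wrist_force': array([-0.4347671 ,  0.42648796,  0.77087106])}
[233.38765823 338.20396037] [279.71893078 273.76116352]
```

View pics/w1.png

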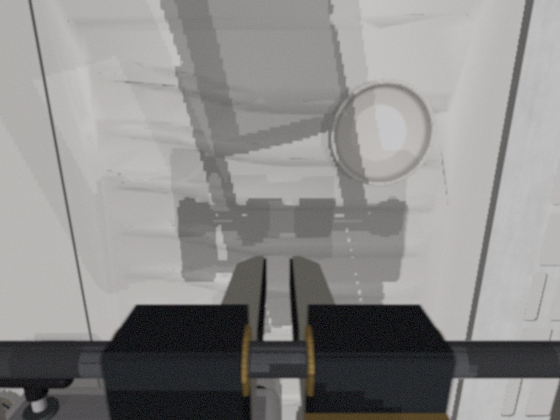

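The wrist view shows the fingers nearly shut over the drainer, with the bowl at (380,132) well clear. The knob at about (233,338) is hidden behind the fingers. I'll go down behind the knob.

Call:
play_rows(turn=[[0, 0, 0], [0, 0, 0], [0, 0, 0], [0, 0, 0], [0, 0, 0], [0, 0, 0]], slide=[[-1.2, -1.8, 1], [-2.4, -3.5, 3], [-2.4, -3.5, 5.5], [-2.4, -3.5, 8.2], [-2.4, -3.5, 8.2], [-2.4, -3.5, 8.2]], gripper=[1, 1, 1, 1, 1, 1])

```text
time_s: 2.28
tcp_pos: [0.4534, 0.1838, 0.0296]
orientation: [-180.0, -0.2, -179.9]
wrist_force: [0.4, 0.5, 0.5]
opening: 0.0007
gripper_force: 0.0
```

```bash
python3 - <<'E'
from h import *
s=state();print({k:s[k] for k in("time_s","tcp_pos","orientation","opening","wrist_force")})
a=[]
for n,c in(("top",(200,265)),("scene",(160,210))):
    p=get_image(n);x,y=c;f=p["frame"][y-60:y+40,x-65:x+75,::-1];a.append(cv2.resize(f,None,fx=2.8,fy=2.8,interpolation=2))
cv2.imwrite("pics/b.png",np.hstack(a))
E
```

```text
{'time_s': 2.2833, 'tcp_pos': array([0.45344115, 0.18377284, 0.02958821]), 'orientation': array([-1.79980185e+02, -1.73843324e-01, -1.79875125e+02]), 'opening': 0.0006919387543546846, 'wrist_force': array([0.39726103, 0.49310108, 0.54525057])}
```

View pics/b.png

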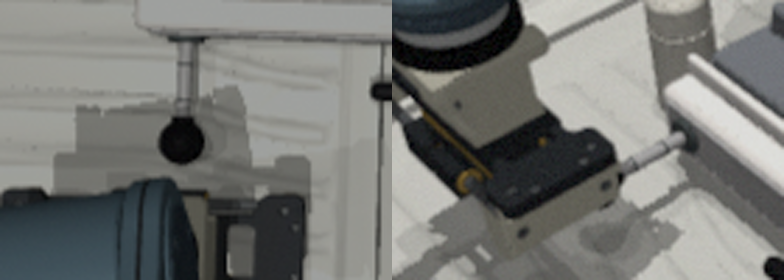

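The knob, at about (182,140) in the left crop, lies straight ahead of the shut fingers. I'll advance until contact.

Call:
play_rows(turn=[[0, 0, 0], [0, 0, 0], [0, 0, 0], [0, 0, 0], [0, 0, 0], [0, 0, 0]], slide=[[-1.2, 0, 0], [-2.4, 0, 0], [-3.3, 0, 0], [-3.6, 0, 0], [-3.6, 0, 0], [-3.6, 0, 0]], gripper=[1, 1, 1, 1, 1, 1])

```text
time_s: 2.88
tcp_pos: [0.491, 0.1829, 0.0305]
orientation: [180.0, 0.0, -180.0]
wrist_force: [0.6, -0.1, -0.1]
opening: 0.0006
gripper_force: 0.0
```

Call:
play_rows(turn=[[0, 0, 0], [0, 0, 0], [0, 0, 0]], slide=[[-0.3, 0, 0], [-0.3, 0, 0], [-0.3, 0, 0]], gripper=[1, 1, 1])

```text
time_s: 3.13
tcp_pos: [0.4937, 0.1828, 0.0299]
orientation: [-180.0, -0.0, -180.0]
wrist_force: [-0.7, 0.7, 0.5]
opening: 0.0008
gripper_force: 0.3
```

Call:
play_rows(turn=[[0, 0, 0], [0, 0, 0], [0, 0, 0]], slide=[[-0.3, 0, 0], [-0.3, 0, 0], [-0.3, 0, 0]], gripper=[1, 1, 1])

```text
time_s: 3.38
tcp_pos: [0.4964, 0.1827, 0.0298]
orientation: [-180.0, -0.1, 180.0]
wrist_force: [-4.3, -0.1, 2.3]
opening: 0.0004
gripper_force: 1.8
```

Call:
play_rows(turn=[[0, 0, 0], [0, 0, 0], [0, 0, 0]], slide=[[-0.3, 0, 0], [-0.3, 0, 0], [-0.3, 0, 0]], gripper=[1, 1, 1])

```text
time_s: 3.63
tcp_pos: [0.4993, 0.1827, 0.0297]
orientation: [-180.0, -0.1, -180.0]
wrist_force: [-5.2, -0.1, 2.1]
opening: 0.0005
gripper_force: 2.5
```

Call:
play_rows(turn=[[0, 0, 0], [0, 0, 0], [0, 0, 0], [0, 0, 0]], slide=[[-0.3, 0, 0], [-0.6, 0, 0], [-0.6, 0, 0], [-0.6, 0, 0]], gripper=[1, 1, 1, 1])

```text
time_s: 3.97
tcp_pos: [0.5076, 0.1828, 0.0303]
orientation: [180.0, 0.2, 180.0]
wrist_force: [-0.7, 0.4, 0.0]
opening: 0.0004
gripper_force: 0.0
```

Call:
play_rows(turn=[[0, 0, 0], [0, 0, 0], [0, 0, 0]], slide=[[-0.3, 0, 0], [-0.3, 0, 0], [-0.3, 0, 0]], gripper=[1, 1, 1])

```text
time_s: 4.22
tcp_pos: [0.5098, 0.1827, 0.0301]
orientation: [180.0, 0.1, 180.0]
wrist_force: [0.1, 0.8, -0.1]
opening: 0.0007
gripper_force: 0.0
```

Call:
play_rows(turn=[[0, 0, 0], [0, 0, 0], [0, 0, 0]], slide=[[-0.3, 0, 0], [-0.3, 0, 0], [-0.3, 0, 0]], gripper=[1, 1, 1])

```text
time_s: 4.47
tcp_pos: [0.5125, 0.1827, 0.03]
orientation: [180.0, 0.0, 180.0]
wrist_force: [-1.0, -0.4, 0.1]
opening: 0.0007
gripper_force: 0.0
```

The force dropped to zero, so the rod has snapped past the crest. I'll back off, rise and check.

Call:
play_rows(turn=[[0, 0, 0], [0, 0, 0], [0, 0, 0], [0, 0, 0], [0, 0, 0], [0, 0, 0], [0, 0, 0], [0, 0, 0], [0, 0, 0], [0, 0, 0]], slide=[[1.5, 0, 0], [4, 0, 0], [7, 0, 0], [10, 0, -2], [12, 0, -5], [14, 2, -8], [15, 5, -10], [16, 8, -12], [16, 10, -12], [16, 10, -12]], gripper=[1, 1, 1, 1, 1, 1, 1, 1, 1, 1])

```text
time_s: 5.3
tcp_pos: [0.3527, 0.2861, 0.1519]
orientation: [179.8, 0.2, -179.8]
wrist_force: [-0.5, -0.8, 0.3]
opening: 0.0004
gripper_force: 0.0
```

```bash
python3 - <<'E'
from m import *
a=[]
for n,c in(("top",(200,243)),("scene",(180,210))):
    p=get_image(n);x,y=c
    ce,s=blob(p,c);print(n,ce,s,at_z(p,ce,.045))
    for r in models.tip_of("tee_rod_knob",p)[:1]:print(r,at_z(p,r["position"],.045))
    f=p["frame"][y-60:y+60,x-40:x+100,::-1];a.append(cv2.resize(f,None,fx=2.8,fy=2.8,interpolation=2))
cv2.imwrite("pics/c.png",np.hstack(a));print(state()["tcp_pos"],state()["time_s"])
E
```

```text
top [200.37931034 242.09852217] [193 234  16  17 203] [0.54309815 0.18288052 0.045     ]
{'position': [286.5, 240.0], 'confidence': 0.5} [0.55138742 0.01516515 0.045     ]
scene [179.14798206 209.30044843] [171 202  18  16 223] [0.54352479 0.18484087 0.045     ]
{'position': [240.9, 250.0], 'confidence': 0.92} [0.56084689 0.02839847 0.045     ]
[0.35167299 0.28176801 0.14925704] 5.5
```

View pics/c.png

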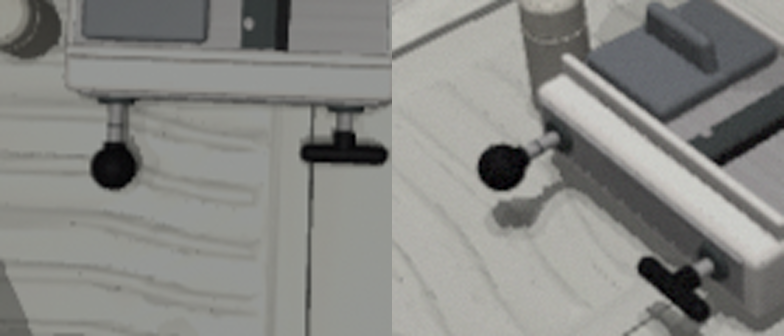

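The knob moved in 25 mm (x 0.518 to 0.543). It now sits half out at (113,165) in the left crop, and the T-handle at (344,153) has not moved. The arm is clear.

```bash
python3 -c "
from rig import hand_in
print(hand_in())"
```

```text
the job is handed in; nothing more can be done
None
```

The ball-knob rod is at its middle click (it measured 25 mm in), the T-handled rod shows no movement in the pictures, the arm is clear, and the job is handed in; no verdict came back.

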